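Empty the grinding pot and hold the drive's tensioner back

ROBOT

A 6-joint arm with a two-finger parallel gripper is mounted at the origin on the work surface. World frame = base frame: x ahead of the robot, y to its left, z up, the work surface at z = 0. Lengths are in m, angles in rad, forces in N, time in s.
With the tool pointing down it reaches from about 0.275 to 1 m from the base axis. Payload 8.4 kg.
Tool frame: the origin (TCP) lies at the very end of the fingers, on their centre line; the grasp point (between the pads) lies 19 mm behind it; z points along the fingers, y is the direction in which the jaws open and shut (so a half turn about z gives the same grasp; the last joint's range is limited). The gripper opens to 85 mm and grips with 20 to 120 N. Pads are 22 mm wide; open, the fingers measure 114 mm over their backs; the gripper's body (76 mm by 85 mm) begins 54 mm behind the grasp point. The pads swing forward as they close: fully open they stand 13 mm farther back than shut.
Start: joints at [1.144, 0.353, 1.633, -0, 1.155, -0.002], TCP at [0.258, 0.569, 0.231] pointing down, gripper open.
Joint ranges: [-2.63, 2.63], [-0.92, 2.1], [0.06, 2.66], [-1.3, 4.44], [0, 2.69], [-3.02, 3.02]. Speed limits (rad/s): [2.22, 2.22, 2.79, 3.14, 3.14, 3.14].

INTERFACE

Orientations are given as [roll, pitch, yaw] about the fixed x, y, z axes, in that order (R = Rz(yaw) Ry(pitch) Rx(roll)).
In Python, from bench import get_obs, viewer, arm gives the robot as it stands. The module is installed in compiled form; this text tells all that it offers.
- The arm moves only by the shell command python3 -m jog 'ROWS' [FORCE]. ROWS is JSON, a list that holds one entry, the list of rows, each a list of 7 numbers: the shift along the tool's x, y, z in m, then the turn, a rotation vector about the tool's x, y, z in rad, then the gripper's target within -1 to 1 (fully open at 1, half-way at 0, shut at -1). A call has 1 to 8 rows; each row shifts and turns the commanded pose from where the row before left it, along the tool's axes as they then stand; what a row does not reach is not made up. A row lasts 1/12 s, in which the tool goes at most 41.7 mm and 7.16 degrees, less where a joint would pass 70% of its speed; a pose out of reach is approached as far as the arm can. A call is refused whole if a number of a shift passes 0.0417 or a number of a turn 0.125, either way. A call with a gripper value outside its range is refused whole. The fingers move at their own pace and stop on an object; FORCE is the grip in N (left out, the last holds). Time passes only in rows, so rows that do not move let the fingers close. It gives the time, the measured TCP pose, the force and the opening at its end, in the units of the state.
- get_obs(): the state, without advancing time (a new reading comes with each control period).
- viewer.read_camera(name): name is "scene" or "top" or "wrist"; returns the picture (480x640x3 uint8, blue, green, red); there is no depth.
- viewer.camera_model(name): a dict with "vertical_fov" (degrees; the focal length in pixels is half the picture's height over the tangent of half this angle, whatever the lens; pixels are square), "cx", "cy" (the principal point, pixels), "world_to_cam" (4x4, takes a point from world to camera coordinates). Camera axes: x right, y down, z forward; pixel columns grow to the right and rows downward; lengths in m; the calibration is good to about 2 mm. A picture is of the moment at which its call begins: read the wrist's pose just before it. camera_model takes no time and is no camera call; for the wrist camera it gives the pose at the moment of the call.
- arm.finish_job(): hands the job in, once; it reports no verdict.
The state is a dict: "clock": time; "qpos": joint angles; "dq": joint speeds; "joint_efforts": joint torques, N m; "tool_pos": TCP position; "ee_rot": TCP orientation; "wrist_force": force on the tool from outside, world axes, zero at the start; "ft_torque": the same for the moment, N m; "finger_gap": finger opening in m.
Only numpy, scipy, OpenCV 4.12 (cv2) and the standard library are available. Lean on these libraries where they do the work, as an engineer would, in place of code of your own. Each camera call takes 0.05 s, during which the arm holds its last target.

TASK

Get the mill ready for a new drive belt: swing the crank to tip the pot right over until all five grinding pieces have dropped into the blue catch tray, then swing it back so that the pot stands fully upright again. Then, so that a colleague can fit the belt, push the drive's sprung yellow tensioner arm back by its roller well past the click and keep it pressed there with the gripper's fingers: finish while holding it, because it springs back if let go. Leave the other things on the bench where they are.

Things in the scene. Friction and masses are not known exactly. Their poses are not given: they have to be found in the camera images.
- mill: Stand of the tilting pot, fixed to the bench: grey base plate 290 x 190 x 12 mm, two white posts, blue catch tray. Origin on the bench straight below the middle of the pot; z up; x points where the pot pours (the long way of the tray), y towards the crank. The pot tips about an axis parallel to this y, 160 mm above the origin
- tray_floor (a point): Centre of the catch tray's inner floor, 17 mm above the bench; tray inside 260 mm (x of the stand) x 132 mm, walls 48 mm high, its centre 65 mm along +x from the stand's origin, reaching under the pot
- pot (a joint): Tipping angle of the white ceramic pot (100 mm high, mouth 96 mm across, wall 5 mm, axle at half its height): 0 = upright against a stop, growing as its mouth goes over towards +x of the stand, end stop 2.35 rad. The axle is stiff (0.2 N m): the pot stays where it is left. The pieces slide out only when it is nearly upside down (beyond about 2 rad)
- crank_grip (a point): Centre of the red sleeve on the pot's crank: 22 mm diameter, 50 mm long, along y of the stand, free to spin. It circles the tipping axis at 75 mm radius, 125 mm along +y of the stand. Pot upright: crank leans 1.15 rad from straight up towards the stand's -x; tipping swings it over the top to +x by the same angle. A thin bar holds its inner end; nothing stands beyond the outer end
- axle_end (a point): Point on the tipping axis level with the middle of the sleeve along the axis: centre of the sleeve's circle (fixed to the stand)
- piece0_mid (a point): Centre of a grinding piece, a rounded ceramic cylinder 21 mm across and 21 mm high, yellow, 20 g or so; starts in the pot
- piece1_mid (a point): Centre of a grinding piece, a rounded ceramic cylinder 21 mm across and 21 mm high, terracotta, 20 g or so; starts in the pot
- piece2_mid (a point): Centre of a grinding piece, a rounded ceramic cylinder 21 mm across and 21 mm high, yellow, 20 g or so; starts in the pot
- piece3_mid (a point): Centre of a grinding piece, a rounded ceramic cylinder 21 mm across and 21 mm high, terracotta, 20 g or so; starts in the pot
- piece4_mid (a point): Centre of a grinding piece, a rounded ceramic cylinder 21 mm across and 21 mm high, yellow, 20 g or so; starts in the pot
- drive: Drive unit, fixed to the bench: white housing 250 x 170 mm, top 70 mm above the bench. Origin on the bench; the housing runs from 100 mm behind to 150 mm ahead of it along its x; z up
- pivot (a point): Point on the upright pivot of the tensioner arm, at mid height of the roller (107 mm above the bench), 60 mm along +x from the drive's origin; its axes are the drive's
- tensioner (a joint): Angle of the yellow sprung arm lying on the drive: 0 = at rest, growing anticlockwise seen from above, far stop 0.80 rad. At rest it points from the pivot to the drive's -x, turned 0.40 rad towards its +y; pushed, it swings to -y. Needs 4 N (start) to 10 N (end) at the roller, about 9 N at the click between 0.32 and 0.58; from 0.62 on it is past the click. It does not lock: let go, it springs back
- roller_center (a point): Centre of the black idler roller standing on the free end of the tensioner arm: 32 mm diameter, 50 mm high (from 82 to 132 mm above the bench), turning freely, 110 mm from the pivot; the arm's top is 80 mm above the bench. This is where to push or hold the arm
- pawl (a joint): Travel (m) of the small red sprung pawl behind the pivot: 0 = home, up to about 0.003 while the tooth on the arm's tail lifts it, then it clicks home behind the tooth
- beaker: Bystander to be left alone: clear glass beaker, 68 mm across, 90 mm high; origin under its middle
- wash_bottle: Bystander to be left alone: white bottle with red cap, 64 mm across, 170 mm high; origin under its middle
- jar: Bystander to be left alone: amber jar with blue cap, 60 mm across, 85 mm high; origin under its middle
- dishes: Bystander to be left alone: stack of clear culture dishes, 90 mm across, 34 mm high; origin under its middle
- spanner: Bystander to be left alone: steel spanner, 166 mm long, lying flat; origin under its middle
- can: Bystander to be left alone: small aluminium can, 56 mm across, 70 mm high; origin under its middle

How it is judged:
On the way, in this order (a step that is already met when the one before it is completed fails the run):
1. all five pieces lie in the catch tray (x of piece0_mid in the frame of tray_floor between -0.131 and 0.131 m and y of piece0_mid in the frame of tray_floor between -0.067 and 0.067 m and z of each of piece0_mid, piece1_mid, piece2_mid, piece3_mid, piece4_mid in the frame of tray_floor below 0.055 m and x of piece1_mid in the frame of tray_floor between -0.131 and 0.131 m and y of piece1_mid in the frame of tray_floor between -0.067 and 0.067 m and x of piece2_mid in the frame of tray_floor between -0.131 and 0.131 m and y of piece2_mid in the frame of tray_floor between -0.067 and 0.067 m and x of piece3_mid in the frame of tray_floor between -0.131 and 0.131 m and y of piece3_mid in the frame of tray_floor between -0.067 and 0.067 m and x of piece4_mid in the frame of tray_floor between -0.131 and 0.131 m and y of piece4_mid in the frame of tray_floor between -0.067 and 0.067 m), for 0.2 s.
2. the pot is upright again, the pieces still in the tray (all of step 1 and value of joint pot below 0.12 rad), for 0.2 s.
3. the tensioner arm is past its click, the pawl home behind the tooth, held by the fingers (value of joint tensioner above 0.62 rad and value of joint pawl below 0.0015 m and contact force between the fingers and tensioner above 2 N), for 0.2 s.
At the end, for the whole second after the job is handed in: All five pieces lie inside the catch tray; the pot is within 0.12 rad of upright; the tensioner arm is beyond 0.62 rad with the pawl home (within 1.5 mm), and the fingers press on the arm or its roller with more than 2 N through the last second (all of step 2 and all of step 3); the arm keeps its last pose, push and grip.
It fails at once if one of the bystanders is moved by more than 40 mm (distance of any of beaker, wash_bottle, jar, dishes, spanner, can from where it was at the start of the episode above 0.04 m).
It also fails if it takes over 58 s, if anything falls off the work surface, if the arm or the gripper's body presses on something with over 40 N, if the wrist force passes 120 N, or if a joint passes its speed limit or range.

## Working session

There is one attempt and no reset: what is moved stays moved. The work goes in short steps, Python scripts to look and compute and a shell command to move; the robot and the scene stay as the last step left them, time stands still between calls to the robot, and variables do not carry over. Pictures are saved under pics/ and viewed, and the job is handed in when it is done.

```bash
mkdir -p pics; python3 - <<'E'
from bench import get_obs, viewer
import cv2
print(get_obs())
for n in("scene","top","wrist"):
    im=viewer.read_camera(n); cv2.imwrite(f"pics/{n}0.png",im)
    m=viewer.camera_model(n); print(n,m)
E
```

```text
{'clock': 0.0, 'qpos': array([ 1.14361325e+00,  3.53659835e-01,  1.63414508e+00,  2.90684076e-05,
        1.15516188e+00, -2.41605463e-03]), 'dq': array([ 0.00125303,  0.00028894,  0.00034347, -0.00086424, -0.00113008,
        0.00094016]), 'joint_efforts': array([ 2.22504059e-03, -6.05235100e+01, -3.42072093e+01,  9.37072696e-05,
        8.99465871e-03,  4.67767427e-05]), 'tool_pos': array([0.25737378, 0.56903075, 0.23054968]), 'ee_rot': array([-3.14021858e+00, -2.98972995e-05,  2.71681385e+00]), 'wrist_force': array([-0.05391574, -0.69933809, -0.06786638]), 'ft_torque': array([ 0.00733053, -0.01001217,  0.05057862]), 'finger_gap': 0.08547526124241782}
scene {'vertical_fov': 52.62162407187003, 'cx': 313.18534862545846, 'cy': 242.9398806557971, 'world_to_cam': array([[ 0.86822022,  0.49608572,  0.00962309, -0.46414008],
       [ 0.39834569, -0.68533591, -0.60961906, -0.13789024],
       [-0.29582826,  0.53311691, -0.7926361 ,  1.60398424],
       [ 0.        ,  0.        ,  0.        ,  1.        ]])}
top {'vertical_fov': 46.84529949061439, 'cx': 321.75957146462815, 'cy': 238.94459362018995, 'world_to_cam': array([[-3.23926756e-03, -9.99993898e-01, -1.30782592e-03,
        -7.52275002e-03],
       [-9.98536804e-01,  3.30513826e-03, -5.39752427e-02,
         5.26648703e-01],
       [ 5.39792359e-02,  1.13107206e-03, -9.98541418e-01,
         1.39009267e+00],
       [ 0.00000000e+00,  0.00000000e+00,  0.00000000e+00,
         1.00000000e+00]])}
wrist {'vertical_fov': 60.3143760563667, 'cx': 323.50857489299875, 'cy': 240.4287188388424, 'world_to_cam': array([[ 4.11875901e-01,  9.11239941e-01, -1.07605234e-04,
        -6.24760006e-01],
       [ 8.80647343e-01, -3.98017853e-01,  2.56986468e-01,
        -3.29034834e-02],
       [ 2.34133506e-01, -1.05941296e-01, -9.66414995e-01,
         3.76888815e-01],
       [ 0.00000000e+00,  0.00000000e+00,  0.00000000e+00,
         1.00000000e+00]])}
```

View pics/scene0.png

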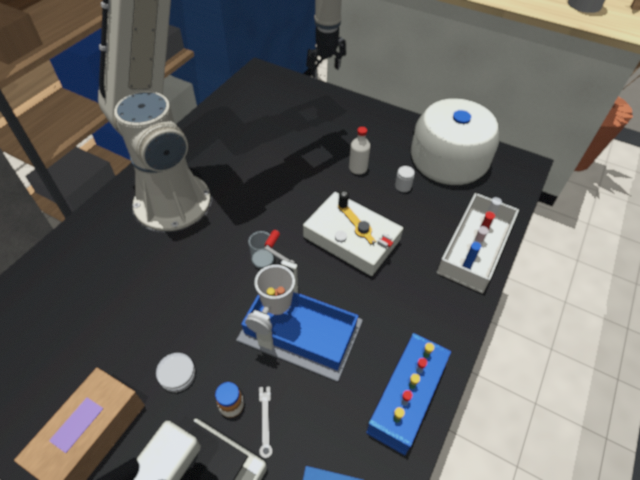

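View pics/top0.png

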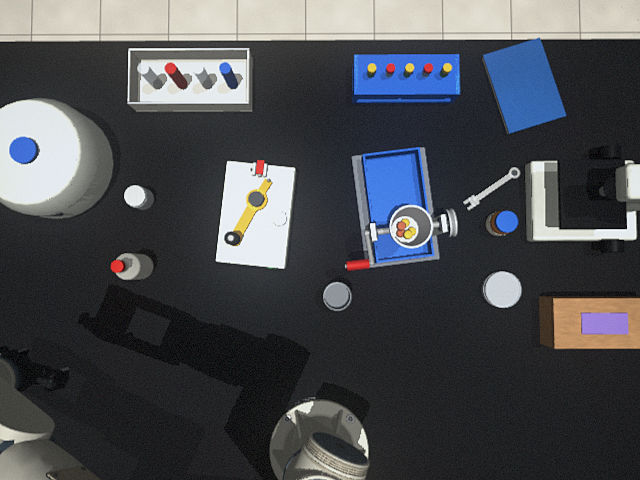

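View pics/wrist0.png

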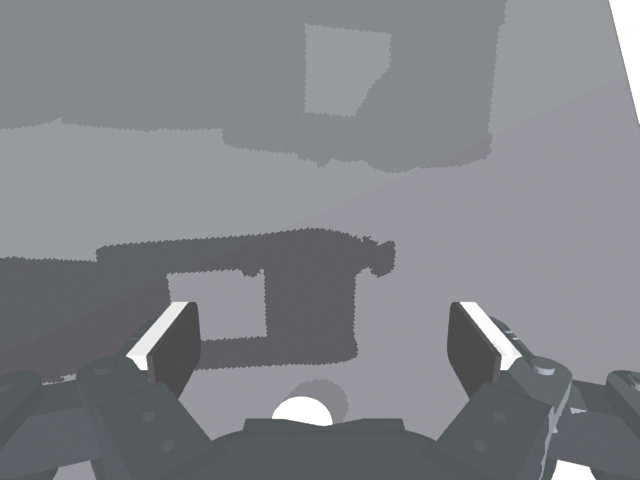

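```bash
cat > h.py <<'E'
import numpy as np, cv2
from bench import viewer
def ray(m,uv):
    W=m["world_to_cam"];R=W[:3,:3];c=-R.T@W[:3,3];f=240/np.tan(np.radians(m["vertical_fov"]/2))
    d=R.T@np.array([(uv[0]-m["cx"])/f,(uv[1]-m["cy"])/f,1]);return c,d/np.linalg.norm(d)
def plane(m,uv,z):
    c,d=ray(m,uv);return c+d*(z-c[2])/d[2]
def tri(a,b):
    A=np.zeros((3,3));B=np.zeros(3)
    for c,d in(a,b):
        P=np.eye(3)-np.outer(d,d);A+=P;B+=P@c
    p=np.linalg.solve(A,B)
    return p,[np.linalg.norm((np.eye(3)-np.outer(d,d))@(p-c)) for c,d in(a,b)]
def proj(m,p):
    W=m["world_to_cam"];q=W[:3,:3]@p+W[:3,3];f=240/np.tan(np.radians(m["vertical_fov"]/2))
    return q[:2]/q[2]*f+[m["cx"],m["cy"]]
def blobs(im,lo,hi,box=None,amin=20):
    h=cv2.cvtColor(im,cv2.COLOR_BGR2HSV);k=cv2.inRange(h,np.array(lo),np.array(hi))
    if box:
        z=np.zeros_like(k);x0,y0,x1,y1=box;z[y0:y1,x0:x1]=k[y0:y1,x0:x1];k=z
    n,l,s,c=cv2.connectedComponentsWithStats(k)
    return [(c[i].round(1),s[i],cv2.minAreaRect(np.argwhere(l==i)[:,::-1].astype(np.float32))) for i in range(1,n) if s[i][4]>=amin],k
E
python3 - <<'E'
from h import *
t=cv2.imread("pics/top0.png");s=cv2.imread("pics/scene0.png")
mt=viewer.camera_model("top");ms=viewer.camera_model("scene")
for n,im,bt in(("top",t,(330,240,400,290)),("scene",s,(240,210,300,270))):
    for lo,hi in (((0,120,60),(8,255,255)),((172,120,60),(180,255,255))):
        print(n,"red",blobs(im,lo,hi,bt)[0])
print("blue tray",blobs(t,(100,120,40),(125,255,255),(340,130,450,280),100)[0])
print("drive white",blobs(t,(0,0,150),(180,40,255),(200,140,310,280),500)[0])
print("yellow top",blobs(t,(18,100,80),(35,255,255),(200,140,310,280))[0])
print("yellow sc",blobs(s,(18,100,80),(35,255,255),(300,180,410,280))[0])
a=cv2.resize(t[130:290,210:460],None,fx=3.2,fy=3.2,interpolation=cv2.INTER_CUBIC);cv2.imwrite("pics/tz.png",a)
a=cv2.resize(s[170:380,220:420],None,fx=2.8,fy=2.8,interpolation=cv2.INTER_CUBIC);cv2.imwrite("pics/sz.png",a)
E
```

```text
top red [(array([356.9, 264.4]), array([347, 260,  23,  11, 155], dtype=int32), ((357.8614196777344, 264.6138916015625), (9.353349685668945, 22.28883171081543), 84.2894058227539))]
top red [(array([362.6, 259.9]), array([358, 259,  11,   4,  20], dtype=int32), ((363.0, 260.5), (10.0, 3.0), 0.0)), (array([359. , 268.2]), array([347, 265,  23,   6,  40], dtype=int32), ((358.03851318359375, 267.8077087402344), (3.348937749862671, 22.450286865234375), 82.87498474121094))]
scene red [(array([272.4, 237.9]), array([265, 230,  15,  17, 149], dtype=int32), ((272.35394287109375, 238.0337371826172), (8.691983222961426, 17.913965225219727), 32.0053825378418))]
scene red []
blue tray [(array([392.8, 182.3]), array([ 362,  146,   67,   82, 3819], dtype=int32), ((394.98138427734375, 187.52413940429688), (76.4825668334961, 59.40979766845703), 82.56858825683594)), (array([398.1, 249.8]), array([ 372,  233,   62,   30, 1042], dtype=int32), ((402.361572265625, 245.39231872558594), (27.907814025878906, 60.15684509277344), 82.87498474121094))]
drive white [(array([256.1, 215.5]), array([ 216,  161,   79,  108, 5953], dtype=int32), ((255.0750732421875, 213.805419921875), (69.48701477050781, 103.15570068359375), 6.170175075531006))]
yellow top [(array([251.4, 209.1]), array([234, 179,  38,  60, 573], dtype=int32), ((250.92002868652344, 206.44003295898438), (20.80000114440918, 63.60000228881836), 36.869895935058594))]
yellow sc [(array([356.9, 224. ]), array([339, 206,  35,  38, 295], dtype=int32), ((355.6108703613281, 223.8280487060547), (48.56696701049805, 13.31891918182373), 42.27368927001953))]
```

View pics/tz.png

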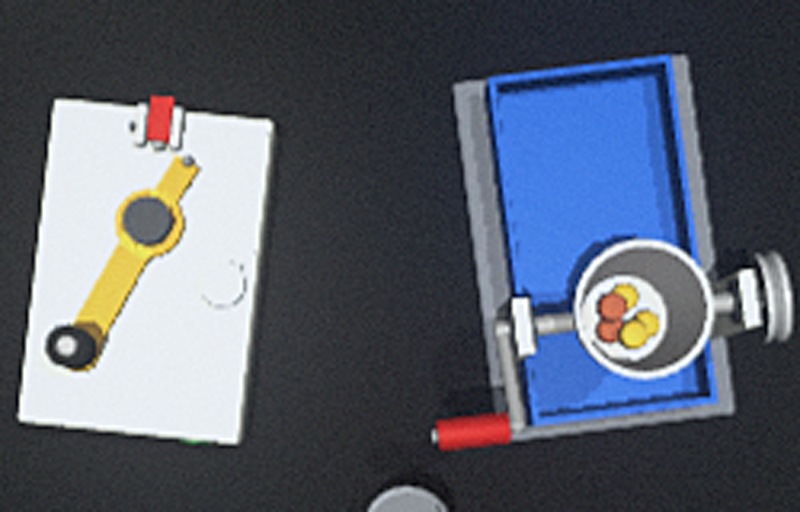

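View pics/sz.png

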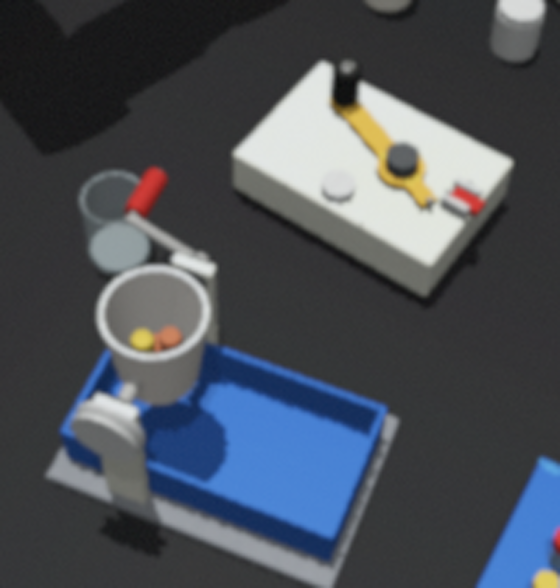

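```bash
python3 - <<'E'
from h import *
t=cv2.imread("pics/top0.png");s=cv2.imread("pics/scene0.png")
mt=viewer.camera_model("top");ms=viewer.camera_model("scene")
def redmask(im,b):
    k=blobs(im,(0,110,50),(9,255,255),b)[1]|blobs(im,(170,110,50),(180,255,255),b)[1]
    return cv2.minAreaRect(np.argwhere(k)[:,::-1].astype(np.float32))
rt=redmask(t,(330,240,400,290));rs=redmask(s,(240,210,300,270));print(rt,rs)
S,e=tri(ray(mt,rt[0]),ray(ms,rs[0]));print("sleeve tri",S,e,"plane",plane(mt,rt[0],.1906),plane(ms,rs[0],.1906))
# base-plate corners z .012 from zoom
c=[plane(mt,(210+x/3.2,130+y/3.2),.012) for x,y in((454,84),(686,55),(735,412))]
print("plate",c, [np.arctan2(*(c[1]-c[2])[[1,0]])],np.linalg.norm(c[1]-c[2]),np.linalg.norm(c[0]-c[1]))
q=[plane(mt,(210+x/3.2,130+y/3.2),.065) for x,y in((487,80),(670,57),(716,397),(530,425))]
print("tray rim",np.round(q,3),np.mean(q,0),np.arctan2(*(q[1]-q[2])[[1,0]]),np.arctan2(*(q[0]-q[3])[[1,0]]))
d=[plane(mt,(210+x/3.2,130+y/3.2),.07) for x,y in((55,99),(273,120),(241,443),(19,420))]
print("drive",np.round(d,3),np.mean(d,0),np.arctan2(*(d[1]-d[2])[[1,0]]),np.arctan2(*(d[0]-d[3])[[1,0]]))
print("roller",tri(ray(mt,(230.3,237.8)),ray(ms,(343.9,194.3))),plane(mt,(230.3,237.8),.134))
print("pivot",tri(ray(mt,(255.9,198.7)),ray(ms,(220+402/2.8,170+157/2.8))))
print("beaker",plane(mt,(337,295),.09))
E
```

```text
((357.6036682128906, 264.43292236328125), (10.270133018493652, 22.748897552490234), 83.6598129272461) ((272.44342041015625, 237.80189514160156), (9.130086898803711, 18.065916061401367), 29.05460548400879)
sleeve tri [ 0.46038875 -0.08814989  0.19571656] [np.float64(2.8631461857745832e-05), np.float64(2.8631461857795018e-05)] plane [ 0.46040523 -0.08849032  0.1906    ] [ 0.45798817 -0.08489169  0.1906    ]
plate [array([ 0.73843471, -0.08700557,  0.012     ]), array([ 0.76121649, -0.27281907,  0.012     ]), array([ 0.47550757, -0.30782007,  0.012     ])] [np.float64(0.12189841459010818)] 0.28784484357714984 0.187204873314156
tray rim [[ 0.731 -0.11   0.065]
 [ 0.748 -0.251  0.065]
 [ 0.486 -0.282  0.065]
 [ 0.465 -0.14   0.065]] [ 0.60745734 -0.19570856  0.065     ] 0.12047758348313037 0.11567954689444347
drive [[0.716 0.222 0.07 ]
 [0.699 0.055 0.07 ]
 [0.452 0.079 0.07 ]
 [0.47  0.248 0.07 ]] [0.58440564 0.151087   0.07      ] -0.09861783354138486 -0.10483383359548261
roller (array([0.52354185, 0.20369385, 0.12657228]), [np.float64(0.0004557078661680981), np.float64(0.00045570786616804746)]) [0.52350638 0.20270803 0.134     ]
pivot (array([0.61950388, 0.14843032, 0.09309149]), [np.float64(0.0002181630860329461), np.float64(0.00021816308603292894)])
beaker [ 0.38853389 -0.04524333  0.09      ]
```

```bash
cat > plan.py <<'E'
import sys,numpy as np
from scipy.spatial.transform import Rotation as R
from bench import get_obs
# waypoints "x,y,z" list, total turn about tool z first arg, rows
def rows(tgt,turn,n):
    o=get_obs();r=R.from_euler('xyz',o["ee_rot"]);p=o["tool_pos"]
    d=(np.array(tgt)-p)/n
    for i in range(n):
        print([*np.round(r.inv().apply(d),4),0,0,round(turn/n,4)]); r=r*R.from_euler('z',turn/n)
if __name__=="__main__":
    a=[float(v) for v in sys.argv[1:]];rows(a[:3],a[3],int(a[4]))
E
python3 plan.py 0.459 -0.085 0.29 1.025 18
```

```text
[np.float64(-0.0252), np.float64(-0.0285), np.float64(-0.0033), 0, 0, 0.0569]
[np.float64(-0.0268), np.float64(-0.027), np.float64(-0.0033), 0, 0, 0.0569]
[np.float64(-0.0283), np.float64(-0.0255), np.float64(-0.0033), 0, 0, 0.0569]
[np.float64(-0.0297), np.float64(-0.0238), np.float64(-0.0033), 0, 0, 0.0569]
[np.float64(-0.031), np.float64(-0.0221), np.float64(-0.0033), 0, 0, 0.0569]
[np.float64(-0.0322), np.float64(-0.0203), np.float64(-0.0033), 0, 0, 0.0569]
[np.float64(-0.0333), np.float64(-0.0184), np.float64(-0.0033), 0, 0, 0.0569]
[np.float64(-0.0343), np.float64(-0.0165), np.float64(-0.0033), 0, 0, 0.0569]
[np.float64(-0.0352), np.float64(-0.0145), np.float64(-0.0033), 0, 0, 0.0569]
[np.float64(-0.0359), np.float64(-0.0125), np.float64(-0.0033), 0, 0, 0.0569]
[np.float64(-0.0366), np.float64(-0.0104), np.float64(-0.0033), 0, 0, 0.0569]
[np.float64(-0.0371), np.float64(-0.0083), np.float64(-0.0033), 0, 0, 0.0569]
[np.float64(-0.0375), np.float64(-0.0062), np.float64(-0.0033), 0, 0, 0.0569]
[np.float64(-0.0378), np.float64(-0.0041), np.float64(-0.0033), 0, 0, 0.0569]
[np.float64(-0.038), np.float64(-0.0019), np.float64(-0.0033), 0, 0, 0.0569]
[np.float64(-0.038), np.float64(0.0003), np.float64(-0.0033), 0, 0, 0.0569]
[np.float64(-0.038), np.float64(0.0024), np.float64(-0.0033), 0, 0, 0.0569]
[np.float64(-0.0378), np.float64(0.0046), np.float64(-0.0033), 0, 0, 0.0569]
```

```bash
python3 -m jog '[[[-0.025,-0.0285,-0.006,0,0,0.057,1],[-0.027,-0.027,-0.006,0,0,0.057,1],[-0.028,-0.0255,-0.006,0,0,0.057,1],[-0.03,-0.024,-0.006,0,0,0.057,1],[-0.031,-0.022,-0.006,0,0,0.057,1],[-0.032,-0.02,-0.006,0,0,0.057,1],[-0.033,-0.0185,-0.006,0,0,0.057,1],[-0.034,-0.0165,-0.006,0,0,0.057,1]]]'
python3 -m jog '[[[-0.035,-0.0145,-0.003,0,0,0.057,1],[-0.036,-0.0125,-0.003,0,0,0.057,1],[-0.0365,-0.0105,-0.003,0,0,0.057,1],[-0.037,-0.0085,-0.002,0,0,0.057,1],[-0.0375,-0.006,0,0,0,0.057,1],[-0.038,-0.004,0,0,0,0.057,1],[-0.038,-0.002,0,0,0,0.057,1],[-0.038,0,0,0,0,0.057,1]]]'
python3 plan.py 0.459 -0.085 0.26 0.113 3
```

```text
clock: 0.82
tool_pos: [0.3467, 0.2773, 0.2795]
ee_rot: [-3.142, 0.0, 2.258]
wrist_force: [0.8, -0.0, -0.4]
finger_gap: 0.0856
clock: 1.48
tool_pos: [0.4358, -0.0137, 0.2904]
ee_rot: [3.141, 0.0, 1.802]
wrist_force: [0.8, -0.3, -0.7]
finger_gap: 0.0854
[np.float64(-0.0249), np.float64(0.0021), np.float64(0.0101), 0, 0, 0.0377]
[np.float64(-0.0248), np.float64(0.003), np.float64(0.0101), 0, 0, 0.0377]
[np.float64(-0.0247), np.float64(0.004), np.float64(0.0101), 0, 0, 0.0377]
```

```bash
python3 -m jog '[[[-0.023,0.002,0,0,0,0.0377,1],[-0.023,0.003,0,0,0,0.0377,1],[-0.022,0.003,0.01,0,0,0.0377,1],[0,0,0.01,0,0,0,1],[0,0,0,0,0,0,1],[0,0,0,0,0,0,1]]]'
python3 plan.py 0.459 -0.085 0.1716 0 1
python3 - <<'E'
from h import *
cv2.imwrite("pics/w1.png",viewer.read_camera("wrist"))
E
```

```text
clock: 1.98
tool_pos: [0.4561, -0.0765, 0.2696]
ee_rot: [-3.14, -0.001, 1.692]
wrist_force: [-0.3, -0.2, -0.2]
finger_gap: 0.0855
[np.float64(-0.0089), np.float64(0.0021), np.float64(0.098), 0, 0, 0.0]
```

View pics/w1.png

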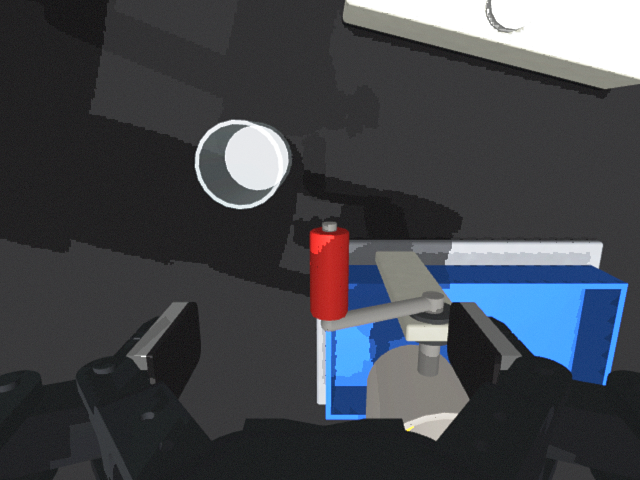

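```bash
python3 - <<'E'
from h import *
m=viewer.camera_model("wrist");print(proj(m,np.array([.4604,-.088,.1906])))
im=cv2.imread("pics/w1.png");k=blobs(im,(0,110,50),(9,255,255),(280,200,380,340))[0];print([b[2] for b in k])
E
python3 -m jog '[[[-0.009,0.002,0.014,0,0,0,1],[0,0,0.014,0,0,0,1],[0,0,0.014,0,0,0,1],[0,0,0.014,0,0,0,1],[0,0,0.014,0,0,0,1],[0,0,0.014,0,0,0,1],[0,0,0.014,0,0,0,1],[0,0,0,0,0,0,1]]]'
python3 plan.py 0.459 -0.085 0.1716 0 1
```

```text
[328.33151484 272.07893468]
[((329.0, 273.5), (93.0, 40.0), 90.0)]
clock: 2.7
tool_pos: [0.4586, -0.0844, 0.1707]
ee_rot: [-3.139, -0.001, 1.694]
wrist_force: [-0.0, -0.2, -0.1]
finger_gap: 0.0852
[np.float64(-0.0007), np.float64(0.0003), np.float64(-0.0009), 0, 0, 0.0]
```

Sleeve projection agrees with the wrist image (328,272 vs 329,273). Close on it.

```bash
python3 -m jog '[[[0,0,0,0,0,0,-1],[0,0,0,0,0,0,-1],[0,0,0,0,0,0,-1],[0,0,0,0,0,0,-1],[0,0,0,0,0,0,-1],[0,0,0,0,0,0,-1],[0,0,0,0,0,0,-1],[0,0,0,0,0,0,-1]]]' 60
python3 - <<'E'
from h import *
cv2.imwrite("pics/w2.png",viewer.read_camera("wrist"))
import numpy as np
r=.075;N=24
a=np.linspace(-1.15,1.15,N+1)
x=r*np.sin(a);z=r*np.cos(a)
for i in range(N):print(i,round(a[i+1]+1.15,3),round(x[i+1]-x[i],4),round(-(z[i+1]-z[i]),4))
E
```

```text
clock: 3.37
tool_pos: [0.4601, -0.0857, 0.173]
ee_rot: [3.141, 0.0, 1.692]
wrist_force: [-1.8, 0.9, 6.8]
finger_gap: 0.02
0 0.096 0.0032 -0.0064
1 0.192 0.0038 -0.0061
2 0.288 0.0044 -0.0057
3 0.383 0.0049 -0.0052
4 0.479 0.0054 -0.0047
5 0.575 0.0058 -0.0042
6 0.671 0.0062 -0.0036
7 0.767 0.0065 -0.003
8 0.862 0.0068 -0.0024
9 0.958 0.007 -0.0017
10 1.054 0.0071 -0.001
11 1.15 0.0072 -0.0003
12 1.246 0.0072 0.0003
13 1.342 0.0071 0.001
14 1.438 0.007 0.0017
15 1.533 0.0068 0.0024
16 1.629 0.0065 0.003
17 1.725 0.0062 0.0036
18 1.821 0.0058 0.0042
19 1.917 0.0054 0.0047
20 2.012 0.0049 0.0052
21 2.108 0.0044 0.0057
22 2.204 0.0038 0.0061
23 2.3 0.0032 0.0064
```

View pics/w2.png

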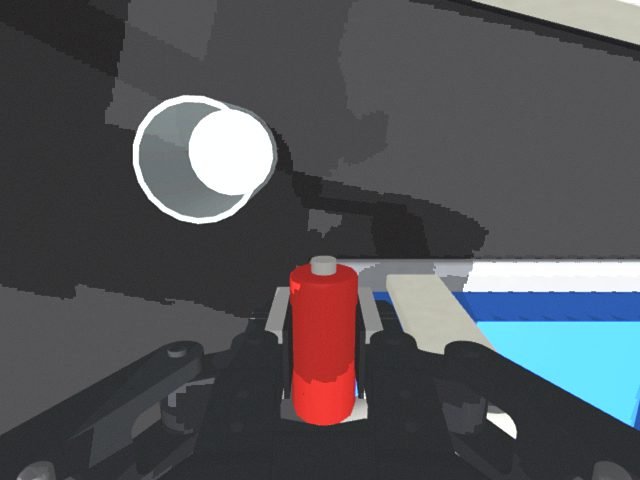

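```bash
python3 -m jog '[[[0,0.0032,-0.0064,0,0,0,-1],[0,0.0038,-0.0061,0,0,0,-1],[0,0.0044,-0.0057,0,0,0,-1],[0,0.0049,-0.0052,0,0,0,-1],[0,0.0054,-0.0047,0,0,0,-1],[0,0.0058,-0.0042,0,0,0,-1],[0,0.0062,-0.0036,0,0,0,-1],[0,0.0065,-0.003,0,0,0,-1]]]'
```

```text
clock: 4.08
tool_pos: [0.5, -0.0808, 0.212]
ee_rot: [-3.141, 0.0, 1.692]
wrist_force: [-5.0, -1.1, 2.0]
finger_gap: 0.0202
```

```bash
python3 -m jog '[[[0,0.0068,-0.0024,0,0,0,-1],[0,0.007,-0.0017,0,0,0,-1],[0,0.0071,-0.001,0,0,0,-1],[0,0.0072,-0.0003,0,0,0,-1],[0,0.0072,0.0003,0,0,0,-1],[0,0.0071,0.001,0,0,0,-1],[0,0.007,0.0017,0,0,0,-1],[0,0.0068,0.0024,0,0,0,-1]]]'
python3 -m jog '[[[0,0.0065,0.003,0,0,0,-1],[0,0.0062,0.0036,0,0,0,-1],[0,0.0058,0.0042,0,0,0,-1],[0,0.0054,0.0047,0,0,0,-1],[0,0.0049,0.0052,0,0,0,-1],[0,0.0044,0.0057,0,0,0,-1],[0,0.0038,0.0061,0,0,0,-1],[0,0.0032,0.0064,0,0,0,-1]]]'
python3 -m jog '[[[0,0,0,0,0,0,-1],[0,0,0,0,0,0,-1],[0,0,0,0,0,0,-1],[0,0,0,0,0,0,-1]]]'
python3 - <<'E'
from h import *
a=viewer.read_camera("scene");b=viewer.read_camera("top")
cv2.imwrite("pics/s2.png",cv2.resize(a[190:390,200:400],None,fx=3,fy=3));cv2.imwrite("pics/t2.png",cv2.resize(b[130:290,320:480],None,fx=3.7,fy=3.7))
E
```

```text
clock: 4.75
tool_pos: [0.557, -0.0739, 0.2115]
ee_rot: [3.14, 0.0, 1.692]
wrist_force: [-2.3, -1.2, 4.4]
finger_gap: 0.0201
clock: 5.42
tool_pos: [0.5965, -0.069, 0.1718]
ee_rot: [3.14, 0.0, 1.692]
wrist_force: [1.2, -0.5, 4.7]
finger_gap: 0.0203
clock: 5.75
tool_pos: [0.5965, -0.0691, 0.1717]
ee_rot: [3.14, 0.0, 1.692]
wrist_force: [5.0, 0.3, -0.7]
finger_gap: 0.0203
```

View pics/s2.png

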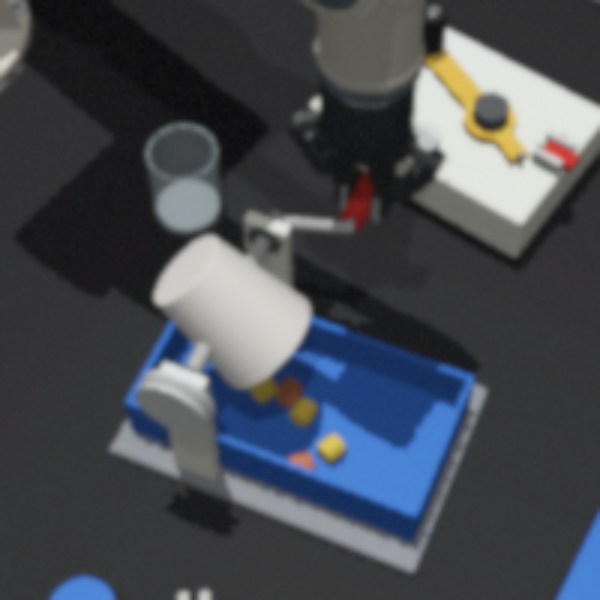

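View pics/t2.png

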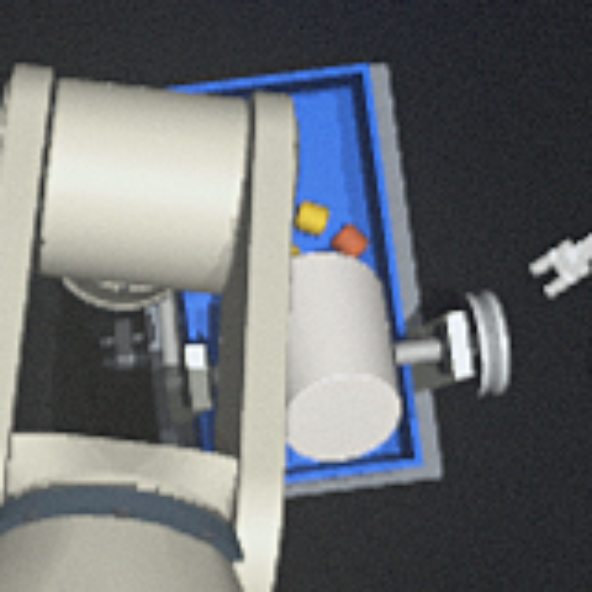

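All five (3 yellow at about (265,390), (303,410), (332,447); 2 terracotta at (290,390), (300,460) in the zoomed scene view) lie in the tray. Swing back.

```bash
python3 -m jog '[[[0,-0.0032,-0.0064,0,0,0,-1],[0,-0.0038,-0.0061,0,0,0,-1],[0,-0.0044,-0.0057,0,0,0,-1],[0,-0.0049,-0.0052,0,0,0,-1],[0,-0.0054,-0.0047,0,0,0,-1],[0,-0.0058,-0.0042,0,0,0,-1],[0,-0.0062,-0.0036,0,0,0,-1],[0,-0.0065,-0.003,0,0,0,-1]]]'
python3 -m jog '[[[0,-0.0068,-0.0024,0,0,0,-1],[0,-0.007,-0.0017,0,0,0,-1],[0,-0.0071,-0.001,0,0,0,-1],[0,-0.0072,-0.0003,0,0,0,-1],[0,-0.0072,0.0003,0,0,0,-1],[0,-0.0071,0.001,0,0,0,-1],[0,-0.007,0.0017,0,0,0,-1],[0,-0.0068,0.0024,0,0,0,-1]]]'
python3 -m jog '[[[0,-0.0065,0.003,0,0,0,-1],[0,-0.0062,0.0036,0,0,0,-1],[0,-0.0058,0.0042,0,0,0,-1],[0,-0.0054,0.0047,0,0,0,-1],[0,-0.0049,0.0052,0,0,0,-1],[0,-0.0044,0.0057,0,0,0,-1],[0,-0.0038,0.0061,0,0,0,-1],[0,-0.0032,0.0064,0,0,0,-1]]]'
python3 -m jog '[[[0,-0.0003,0.0015,0,0,0,-1],[0,0,0,0,0,0,-1],[0,0,0,0,0,0,-1],[0,0,0,0,0,0,-1]]]'
```

```text
clock: 6.52
tool_pos: [0.5565, -0.0739, 0.2117]
ee_rot: [3.139, 0.0, 1.692]
wrist_force: [3.8, 0.1, 3.6]
finger_gap: 0.0202
clock: 7.18
tool_pos: [0.4991, -0.0809, 0.2115]
ee_rot: [-3.141, 0.0, 1.692]
wrist_force: [-0.5, 0.5, 6.3]
finger_gap: 0.0204
clock: 7.85
tool_pos: [0.4599, -0.0857, 0.1719]
ee_rot: [3.141, 0.0, 1.692]
wrist_force: [1.8, 7.5, 60.7]
finger_gap: 0.0201
clock: 8.18
tool_pos: [0.4602, -0.0856, 0.1725]
ee_rot: [3.14, 0.0, 1.692]
wrist_force: [-7.9, 1.4, 29.6]
finger_gap: 0.0203
```

```bash
python3 -m jog '[[[0,0,-0.001,0,0,0,-1],[0,0,0,0,0,0,1],[0,0,0,0,0,0,1],[0,0,0,0,0,0,1],[0,0,0,0,0,0,1],[0,0,0,0,0,0,1],[0,0,0,0,0,0,1]]]'
python3 -m jog '[[[0,0,-0.01,0,0,0,1],[0,0,-0.015,0,0,0,1],[0,0,-0.02,0,0,0,1],[0,0,-0.025,0,0,0,1],[0,0,-0.025,0,0,0,1],[0.02,0,-0.01,0,0,0,1],[0.03,0,0,0,0,0,1],[0.03,0,0,0,0,0,1]]]'
python3 -m jog '[[[0.03,0,0,0,0,0,1],[0.03,0,0,0,0,0,1],[0.03,0,0,0,0,0,1],[0.03,0,0,0,0,0,1],[0,0,0,0,0,0,1]]]'
python3 - <<'E'
from h import *
a=viewer.read_camera("scene");b=viewer.read_camera("top")
cv2.imwrite("pics/s3.png",cv2.resize(a[170:370,220:420],None,fx=3,fy=3));cv2.imwrite("pics/t3.png",cv2.resize(b[130:290,210:460],None,fx=3.2,fy=3.2))
E
```

```text
clock: 8.77
tool_pos: [0.4594, -0.0856, 0.1714]
ee_rot: [-3.141, -0.0, 1.692]
wrist_force: [-0.1, -0.8, -0.5]
finger_gap: 0.0855
clock: 9.43
tool_pos: [0.4505, -0.0058, 0.2786]
ee_rot: [3.139, 0.0, 1.69]
wrist_force: [0.1, -0.8, -0.9]
finger_gap: 0.0856
clock: 9.85
tool_pos: [0.435, 0.1168, 0.2777]
ee_rot: [3.141, -0.002, 1.694]
wrist_force: [0.2, -1.2, 0.8]
finger_gap: 0.0856
```

View pics/s3.png

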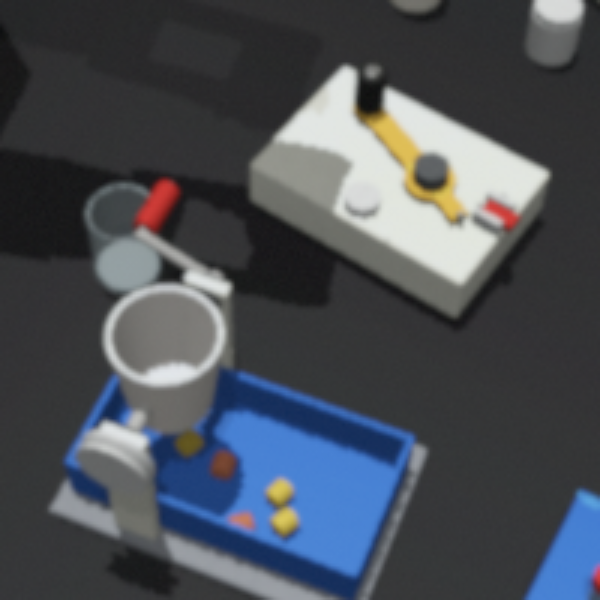

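View pics/t3.png

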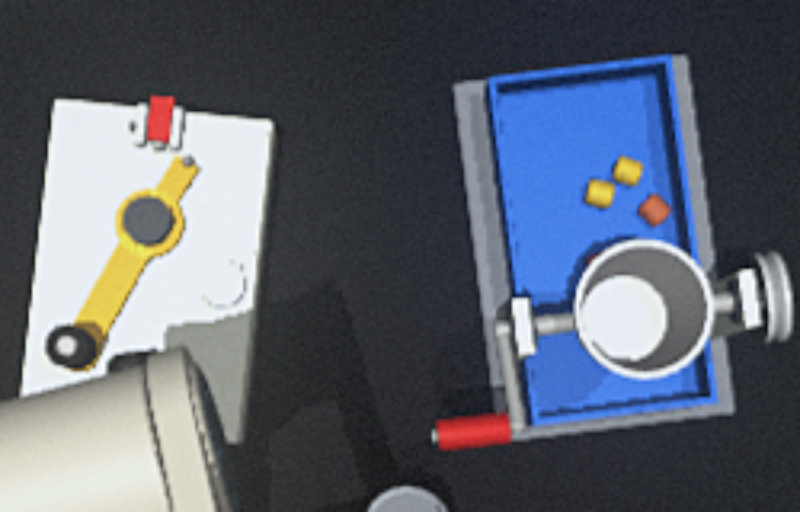

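```bash
python3 plan.py 0.523 0.2015 0.2 -1.52 14|sed 's/np.float64//g'
```

```text
[(0.0055), (0.007), (0.0055), 0, 0, -0.1086]
[(0.0047), (0.0075), (0.0055), 0, 0, -0.1086]
[(0.0038), (0.008), (0.0055), 0, 0, -0.1086]
[(0.0029), (0.0084), (0.0055), 0, 0, -0.1086]
[(0.002), (0.0086), (0.0055), 0, 0, -0.1086]
[(0.0011), (0.0088), (0.0055), 0, 0, -0.1086]
[(0.0001), (0.0089), (0.0055), 0, 0, -0.1086]
[(-0.0009), (0.0088), (0.0055), 0, 0, -0.1086]
[(-0.0018), (0.0087), (0.0055), 0, 0, -0.1086]
[(-0.0027), (0.0084), (0.0055), 0, 0, -0.1086]
[(-0.0036), (0.0081), (0.0055), 0, 0, -0.1086]
[(-0.0045), (0.0076), (0.0055), 0, 0, -0.1086]
[(-0.0053), (0.0071), (0.0055), 0, 0, -0.1086]
[(-0.006), (0.0065), (0.0055), 0, 0, -0.1086]
```

```bash
python3 -m jog '[[[0.0055,0.007,0.0055,0,0,-0.1086,1],[0.0047,0.0075,0.0055,0,0,-0.1086,1],[0.0038,0.008,0.0055,0,0,-0.1086,1],[0.0029,0.0084,0.0055,0,0,-0.1086,1],[0.002,0.0086,0.0055,0,0,-0.1086,1],[0.0011,0.0088,0.0055,0,0,-0.1086,1],[0.0001,0.0089,0.0055,0,0,-0.1086,1]]]'
python3 -m jog '[[[-0.0009,0.0088,0.0055,0,0,-0.1086,1],[-0.0018,0.0087,0.0055,0,0,-0.1086,1],[-0.0027,0.0084,0.0055,0,0,-0.1086,1],[-0.0036,0.0081,0.0055,0,0,-0.1086,1],[-0.0045,0.0076,0.0055,0,0,-0.1086,1],[-0.0053,0.0071,0.0055,0,0,-0.1086,1],[-0.006,0.0065,0.0055,0,0,-0.1086,1],[0,0,0,0,0,0,1]]]'
python3 - <<'E'
from h import *
m=viewer.camera_model("wrist");cv2.imwrite("pics/w4.png",viewer.read_camera("wrist"))
print(proj(m,np.array([.523,.2015,.132])),proj(m,np.array([.619,.148,.1])))
E
python3 plan.py 0.523 0.2015 0.091 0 1
```

```text
clock: 10.53
tool_pos: [0.4801, 0.1557, 0.2384]
ee_rot: [-3.141, 0.0, 2.456]
wrist_force: [-0.9, -0.4, 0.5]
finger_gap: 0.0856
clock: 11.2
tool_pos: [0.5242, 0.1999, 0.1991]
ee_rot: [-3.141, -0.001, -3.067]
wrist_force: [-0.8, -1.0, 0.4]
finger_gap: 0.0852
[326.09772513 255.78850269] [233.95390222 374.47662571]
[np.float64(0.0004), np.float64(0.002), np.float64(0.1085), 0, 0, 0.0]
```

View pics/w4.png

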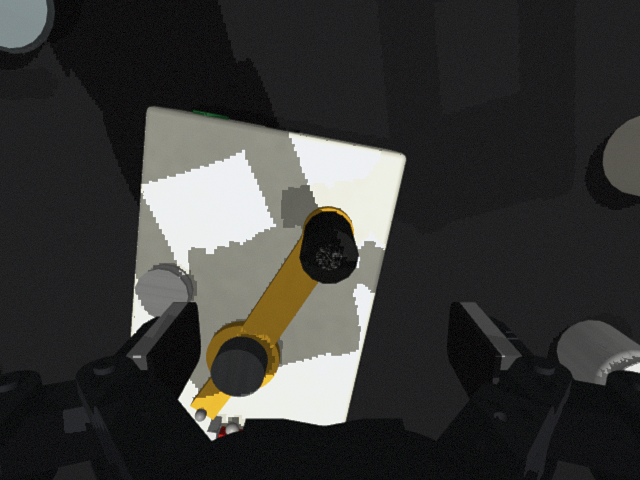

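```bash
python3 - <<'E'
from h import *
mt=viewer.camera_model("top");ms=viewer.camera_model("scene");mw=viewer.camera_model("wrist")
print(tri(ray(mt,(280,218.7)),ray(ms,(340.7,233.3))),tri(ray(mw,(163,288)),ray(ms,(340.7,233.3))))
E
python3 -m jog '[[[0,0.001,0.014,0,0,0,1],[0,0.001,0.014,0,0,0,1],[0,0,0.014,0,0,0,1],[0,0,0.014,0,0,0,1],[0,0,0.014,0,0,0,1],[0,0,0.014,0,0,0,1],[0,0,0.012,0,0,0,1],[0,0,0.012,0,0,0,1]]]'
python3 -m jog '[[[0,0,0,0,0,0,-1],[0,0,0,0,0,0,-1],[0,0,0,0,0,0,-1],[0,0,0,0,0,0,-1],[0,0,0,0,0,0,-1],[0,0,0,0,0,0,-1],[0,0,0,0,0,0,-1]]]' 50
```

```text
(array([0.5723598 , 0.09133196, 0.09093907]), [np.float64(0.001027528427484442), np.float64(0.0010275284274844675)]) (array([0.56902595, 0.09649106, 0.08302685]), [np.float64(0.0020163159547600027), np.float64(0.002016315954759998)])
clock: 11.92
tool_pos: [0.5233, 0.2018, 0.0915]
ee_rot: [-3.142, 0.0, -3.074]
wrist_force: [0.9, 0.0, 0.7]
finger_gap: 0.0852
clock: 12.5
tool_pos: [0.5238, 0.2027, 0.0927]
ee_rot: [3.141, 0.001, -3.071]
wrist_force: [-0.6, -1.3, 7.9]
finger_gap: 0.031
```

```bash
python3 - <<'E'
import numpy as np
P=np.array([.619,.148]);a0=np.pi-.5215;y=-3.071
a=a0+np.linspace(0,.73,17);p=P+.1098*np.c_[np.cos(a),np.sin(a)]
d=np.diff(p,axis=0);print(p[-1])
for v in d:print(round(v@[np.cos(y),np.sin(y)],4),round(v@[np.sin(y),-np.cos(y)],4))
E
```

```text
[0.51157799 0.12527221]
0.0027 -0.0042
0.0025 -0.0043
0.0023 -0.0044
0.0021 -0.0045
0.0019 -0.0046
0.0017 -0.0047
0.0015 -0.0048
0.0012 -0.0049
0.001 -0.0049
0.0008 -0.0049
0.0006 -0.005
0.0003 -0.005
0.0001 -0.005
-0.0001 -0.005
-0.0003 -0.005
-0.0006 -0.005
```

```bash
python3 -m jog '[[[0.0027,-0.0042,0,0,0,0,-1],[0.0025,-0.0043,0,0,0,0,-1],[0.0023,-0.0044,0,0,0,0,-1],[0.0021,-0.0045,0,0,0,0,-1],[0.0019,-0.0046,0,0,0,0,-1],[0.0017,-0.0047,0,0,0,0,-1],[0.0015,-0.0048,0,0,0,0,-1],[0.0012,-0.0049,0,0,0,0,-1]]]'
python3 -m jog '[[[0.001,-0.0049,0,0,0,0,-1],[0.0008,-0.0049,0,0,0,0,-1],[0.0006,-0.005,0,0,0,0,-1],[0.0003,-0.005,0,0,0,0,-1],[0.0001,-0.005,0,0,0,0,-1],[-0.0001,-0.005,0,0,0,0,-1],[-0.0003,-0.005,0,0,0,0,-1],[-0.0006,-0.005,0,0,0,0,-1]]]'
python3 -m jog '[[[0,0,0,0,0,0,-1],[0,0,0,0,0,0,-1],[0,0,0,0,0,0,-1],[0,0,0,0,0,0,-1]]]'
python3 - <<'E'
from h import *
for n in("scene","top","wrist"):
    a=viewer.read_camera(n)
    if n=="scene":a=cv2.resize(a[150:370,230:430],None,fx=2.7,fy=2.7)
    if n=="top":a=cv2.resize(a[130:290,210:460],None,fx=3.2,fy=3.2)
    cv2.imwrite(f"pics/{n}5.png",a)
E
```

```text
clock: 13.17
tool_pos: [0.5111, 0.1659, 0.0927]
ee_rot: [3.14, 0.003, -3.072]
wrist_force: [2.1, 9.7, 4.4]
finger_gap: 0.0306
clock: 13.83
tool_pos: [0.5121, 0.1263, 0.0927]
ee_rot: [3.139, 0.003, -3.072]
wrist_force: [2.3, 8.9, 4.9]
finger_gap: 0.0308
clock: 14.17
tool_pos: [0.5121, 0.1265, 0.0927]
ee_rot: [3.139, 0.003, -3.072]
wrist_force: [1.3, 8.4, 4.5]
finger_gap: 0.0312
```

View pics/scene5.png

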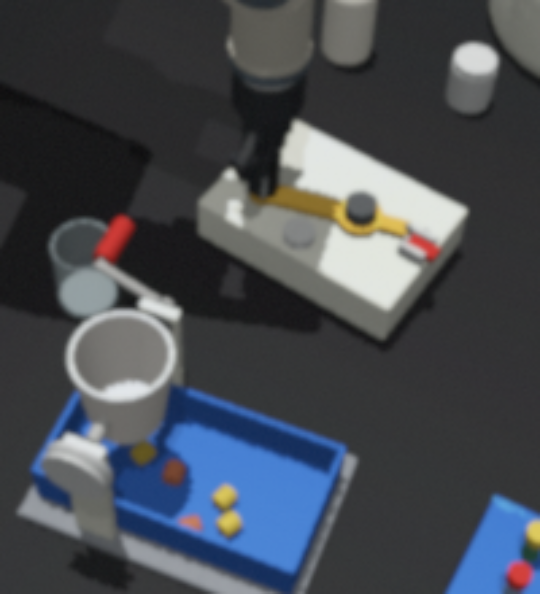

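View pics/top5.png

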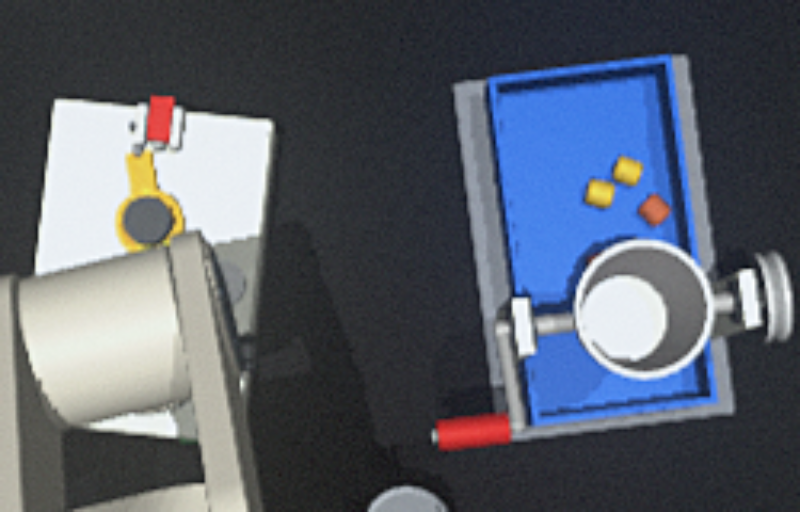

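View pics/wrist5.png

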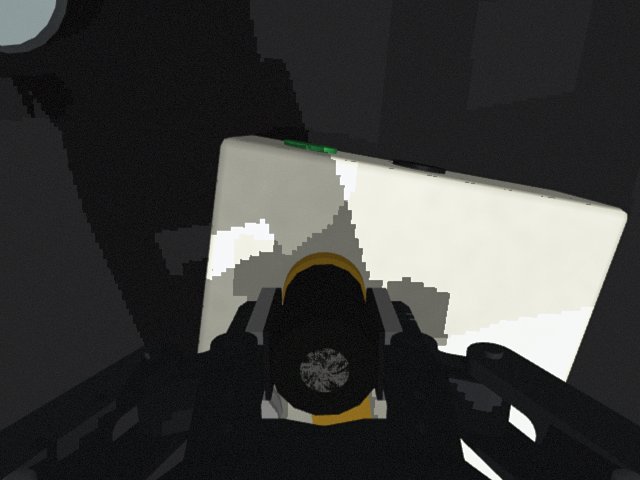

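```bash
python3 - <<'E'
from bench import get_obs,arm
o=get_obs();print(o["clock"],o["tool_pos"],o["wrist_force"],o["finger_gap"])
print(arm.finish_job())
E
```

```text
14.3167 [0.51212173 0.12653537 0.09268304] [1.91317871 7.67956723 5.00506204] 0.031240873287534183
the job is handed in; nothing more can be done
None
```

I tipped the pot fully over with the crank, swung it back upright, then pushed the tensioner arm past its click. I handed the job in at 14.3 s, still holding the roller; no verdict is reported.

- **Pieces and pot:** The last pictures show all five pieces (3 yellow, 2 terracotta) in the blue tray. The pot is empty and upright. I pressed the crank onto its stop, with a brief wrist force of about 61 N, before letting go.
- **Tensioner:** The fingers grip the roller with the grip force set to 50 N and push with about 8 N at the wrist. My estimates of the arm's angle do not quite agree: 0.70–0.72 rad from the tool position and about 0.76 rad from the arm's tail in the top picture. All are past the 0.62 rad needed and short of the 0.80 rad stop.
- **Pawl:** In the pictures it looks to be in its original place. I did not measure its travel.
- **Bystanders:** None was touched as far as I saw. The beaker, the nearest to the crank, looked unmoved in the pictures, but I did not measure the bystanders' final positions.

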